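# Call a refill for the empty fastener bin

### The job

One of the five compartments of the fan-shaped fastener tray has run empty. With a fingertip, gently push the steel pointer arm round on its pin until it points at the middle of the empty compartment, then press the call button fully down and let it come back up. The pointer only rests on its pin: do not grip it or lift it, and do not disturb the jar, the pipe coupling or the wrench.

Things in the scene. Friction and masses are not known exactly. Their poses are not given: they have to be found in the camera images.
- tray: Fixed dark steel fan-shaped tray on the bench: five open compartments of 0.4 rad each, between radii 160 and 285 mm about a pivot pin; four hold heaps of fasteners, one (never the central one) is bare. Origin on the pivot axis at bench height; x points through the central compartment; compartment middles at -0.8, -0.4, 0, 0.4, 0.8 rad about z (up). No push above 30 N on it or its pointer.
- pivot (a point): Point on the vertical pivot axis of the pointer, 85 mm above the bench. The hub here has 24 mm radius and is 88 mm high, with a brass stud (radius 9 mm) on it up to 98 mm. Below the pointer there are only a disc of 60 mm radius, 8 mm high, the pin, and three flat straps, 6 mm high, out to the compartments.
- pointer_tip (a point): End of the pointer arm, middle of its top face: 150 mm from the pivot axis, 85 mm above the bench; x axis along the arm away from the pivot, z up. The arm is a straight steel bar, underside 59 mm and top 85 mm above the bench, open below; 16 mm wide from the hub to 112 mm from the pivot, then 12 mm, and 6 mm for the last 13 mm.
- pointer (a joint): Angle of the pointer arm about the pin, rad, counterclockwise from above positive, 0 when it points along the tray's x axis; ends of travel at -1.3 and 1.3. It starts towards the central compartment. It turns stiffly and stays where it is left: about 1.1 N at 110 mm from the pivot moves it. Weight 0.4 kg with its seat.
- pointer_lift (a joint): Height of the pointer above its seat on the pin, m: 0 while it rests as it should; 0.008 or more counts as lifted.
- empty_mid (a point): Middle of the floor of the empty compartment, 6 mm above the bench and 225 mm from the pivot axis. Compartment walls are 3 mm thick: inner wall (towards the pivot) 36 mm high, dividers 45 mm, outer wall 60 mm.
- callbox: Fixed grey call box, 75 x 75 x 35 mm, on the bench to the left or the right of the tray; origin at the centre of its underside. The round call button in its black housing stands on the middle of its top.
- call_top (a point): Centre of the top face of the call button (round, 32 mm across), button released; moves with the button.
- call (a joint): Travel of the call button, m: 0 released, 0.006 fully down, which takes 5 N; a spring returns it. It calls at 0.0045.
- jar: Loose amber glass jar with a dark lid, 60 mm across, 75 mm high, on the other side of the tray from the call box; origin at the centre of its underside. To be left alone.
- coupling: Loose steel pipe coupling, a ring 48 mm across and 40 mm high standing beside the near end of the tray on the left; origin at the centre of its underside. To be left alone.
- wrench: Loose steel wrench, 160 mm long, lying flat beside the near end of the tray on the right. To be left alone.
Not all that is in view belongs to the job. What is shaped like the callbox but turquoise is not meant.

How it is judged:
By the outcome, as a careful person would: the job done as asked, in the order asked, and still so for the second after the job is handed in, with the robot touching nothing.
It also fails if it takes over 48 s, if anything falls off the work surface, if the arm or the gripper's body presses on something with over 40 N, if the wrist force passes 120 N, or if a joint passes its speed limit or range.

### The arm

A 6-joint arm with a two-finger parallel gripper is mounted at the origin on the work surface. World frame = base frame: x ahead of the robot, y to its left, z up, the work surface at z = 0. Lengths are in mm, angles in degrees, forces in N, time in s.
With the tool pointing down it reaches from about 350 to 850 mm from the base axis. Payload 8.1 kg.
Tool frame: the origin (TCP) lies at the centre of the arm's flange, where the gripper is bolted on; the fingertips stand 173 mm ahead of it and the grasp point (between the pads) lies 155 mm ahead of it; z points along the fingers, y is the line along which they close (so a half turn about z gives the same grasp; the last joint's range is limited). The gripper opens to 85 mm and grips with 20 to 120 N. Pads are 22 mm wide; open, the fingers measure 114 mm over their backs; the gripper's body (76 mm by 85 mm) begins 54 mm behind the grasp point. The pads swing forward as they close: fully open they stand 13 mm farther back than shut.
Start: joints at [-68.606, 7.471, 85.268, -0, 87.261, -4.893], TCP at [265.744, -537.947, 404.692] pointing down, gripper open.
Joint ranges: [-169.43, 169.43], [-51.17, 129.36], [1.28, 143.12], [-76.62, 256.62], [0, 156.53], [-152.29, 152.29]. Speed limits (degrees/s): [136.94, 136.94, 159.86, 180, 180, 180].

### API

Orientations are given as [roll, pitch, yaw] about the fixed x, y, z axes, in that order (R = Rz(yaw) Ry(pitch) Rx(roll)).
In Python, from bench import * gives the robot as it stands.
- The arm moves only by the shell command python3 -m jog 'ROWS' [FORCE]. ROWS is text: rows parted by semicolons, each of 7 numbers parted by spaces: the shift along the tool's x, y, z scaled (see below), then the turn, a rotation vector about the tool's x, y, z scaled (see below), then the closure, from -1 (fully open) to 1 (shut). In form: tx ty tz wx wy wz hand; .... A call has 1 to 5 rows; each row shifts and turns the commanded pose from where the row before left it, along the tool's axes as they then stand; what a row does not reach is not made up. The controller multiplies each number of a shift by 0.1 m and each number of a turn by 60 degrees. A row lasts 1/8 s, in which the tool goes at most 62.5 mm and 10.7 degrees, less where a joint would pass 70% of its speed; a pose out of reach is approached as far as the arm can. A call with a number of a shift or a turn outside -1 to 1 is refused whole. A call with a gripper value outside its range is refused whole. The fingers move at their own pace and stop on an object; FORCE is the grip in N (left out, the last holds). Time passes only in rows, so rows that do not move let the fingers close. It gives the time, the measured TCP pose, the force, the opening and the grip force at its end, in the units of the state.
- sense(): the state, without advancing time (a new reading comes with each control period).
- snapshot(name): name is "side" or "top" or "wrist"; returns a dict with "img" (480x640x3 uint8, red, green, blue), "fx", "fy", "cx", "cy" (pixels), "extrinsics" (4x4, takes a point from camera to world coordinates). Camera axes: x right, y down, z forward; pixel columns grow to the right and rows downward; lengths in mm; the calibration is good to about 2 mm. A picture is of the moment at which its call begins. There is no depth.
- hand_in(): hands the job in; it is judged then, once.
The state is a dict: "time": time; "joint_pos": joint angles; "qd": joint speeds; "joint_efforts": joint torques, N m; "tool_pos": TCP position; "tcp_rot": TCP orientation; "ft_force": force on the tool from outside, world axes, zero at the start; "wrist_torque": the same for the moment, N m; "finger_gap": finger opening in mm; "grip_force": force on a finger pad.
Only numpy, scipy, OpenCV 4.12 (cv2) and the standard library are available. Lean on these libraries where they do the work, as an engineer would, in place of code of your own. Each camera call takes 0.05 s, during which the arm holds its last target. There are 200 camera calls.

## Working session

There is one attempt and no reset: what is moved stays moved. The work goes in short steps, Python scripts to look and compute and a shell command to move; the robot and the scene stay as the last step left them, time stands still between calls to the robot, and variables do not carry over. Pictures are saved under pics/ and viewed, at most 10 in all, crops included, and the job is handed in when it is done.

```bash
mkdir -p pics; python3 - <<'E'
from bench import *
import cv2,pickle
d={}
for n in("top","side"):
    s=snapshot(n);d[n]=s;cv2.imwrite(f"pics/{n}0.png",s["img"][:,:,::-1]);print(n,s["fx"],s["cx"],s["cy"],s["extrinsics"])
pickle.dump(d,open("s0.pkl","wb"))
print(sense())
E
```

```text
top 596.3960354536887 314.613588303666 238.67206013476797 [[ 2.69132847e-02 -9.95682807e-01  8.88336788e-02  3.81700894e+02]
 [-9.99637591e-01 -2.68602406e-02  1.79269124e-03  4.09692235e+01]
 [ 6.01142138e-04 -8.88497319e-02 -9.96044860e-01  1.53633602e+03]
 [ 0.00000000e+00  0.00000000e+00  0.00000000e+00  1.00000000e+00]]
side 444.50336071621905 315.9107971491862 237.18949802633955 [[-7.62706851e-01 -3.54108345e-01  5.41189005e-01 -1.22504266e+02]
 [-6.46739454e-01  4.20854804e-01 -6.36089076e-01  8.57861300e+02]
 [-2.51754278e-03 -8.35157778e-01 -5.50004680e-01  7.44576461e+02]
 [ 0.00000000e+00  0.00000000e+00  0.00000000e+00  1.00000000e+00]]
{'time': 0.1, 'joint_pos': array([-6.86062015e+01,  7.51100393e+00,  8.53239089e+01, -2.13908350e-03,
        8.72623662e+01, -4.89317876e+00]), 'qd': array([-0.07499686, -0.05647052, -0.11973278, -0.02675498,  0.08707425,
       -0.0182199 ]), 'joint_efforts': array([ 2.09088676e-04, -5.70952249e+01, -5.01942515e+01, -2.09405371e-04,
        8.09165445e-03, -1.16349077e-05]), 'tool_pos': array([ 265.65507892, -537.74735551,  403.73843595]), 'tcp_rot': array([-1.79902893e+02, -6.16905573e-03,  2.62870760e+01]), 'ft_force': array([-0.04528675, -0.54220421,  0.03339176]), 'wrist_torque': array([ 0.06132417, -0.00743365,  0.03452418]), 'grip_force': 0.0, 'finger_gap': 85.00531023162506}
```

View pics/top0.png

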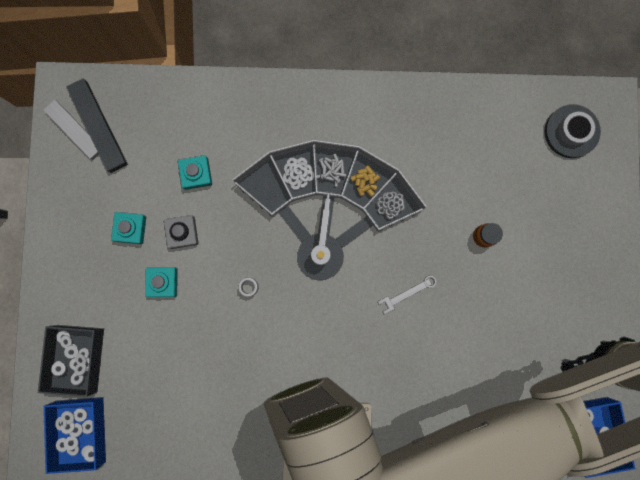

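View pics/side0.png

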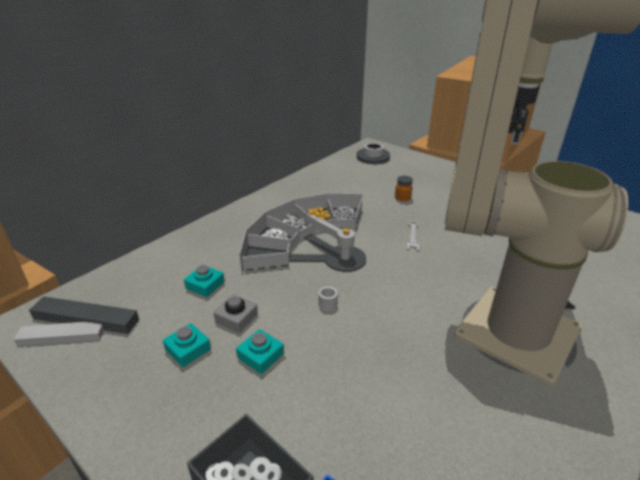

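The top view shows the bare compartment as the leftmost, at about (264,187), so it is at +0.8 rad. The stud is at about (321,254), the pointer tip at (328,196), the grey call box at (180,232), the coupling at (247,288) and the jar at (488,235). The side view has the call button at about (235,304).

```bash
cat > h.py <<'E'
import numpy as np
def ray(s,p):
    E=s["extrinsics"];d=E[:3,:3]@np.array([(p[0]-s["cx"])/s["fx"],(p[1]-s["cy"])/s["fy"],1]);return E[:3,3],d/np.linalg.norm(d)
def onz(s,p,z):
    o,d=ray(s,p);return o+d*(z-o[2])/d[2]
def proj(s,P):
    E=s["extrinsics"];c=E[:3,:3].T@(np.array(P)-E[:3,3]);return np.array([s["fx"]*c[0]/c[2]+s["cx"],s["fy"]*c[1]/c[2]+s["cy"]])
def tri(s,p,t,q):
    a,d=ray(s,p);b,e=ray(t,q);k=np.linalg.lstsq(np.c_[d,-e],b-a,rcond=None)[0];P,Q=a+d*k[0],b+e*k[1];return (P+Q)/2,np.linalg.norm(P-Q)
E
python3 - <<'E'
import pickle,cv2,numpy as np
from h import *
d=pickle.load(open("s0.pkl","rb"));T,S=d["top"],d["side"]
a=cv2.resize(T["img"][130:310,140:300,::-1],None,fx=3,fy=3,interpolation=2)
b=cv2.resize(T["img"][130:290,300:440,::-1],None,fx=3,fy=3,interpolation=2) if 0 else cv2.resize(T["img"][180:290,290:350,::-1],None,fx=5,fy=5,interpolation=2)
h=max(a.shape[0],b.shape[0]);c=np.zeros((h,a.shape[1]+b.shape[1],3),np.uint8);c[:a.shape[0],:a.shape[1]]=a;c[:b.shape[0],a.shape[1]:]=b
cv2.imwrite("pics/c1.png",c);print(c.shape)
s=S["img"][180:350,200:400,::-1];cv2.imwrite("pics/c2.png",cv2.resize(s,None,fx=3.5,fy=3.5,interpolation=2))
hsv=cv2.cvtColor(T["img"],cv2.COLOR_RGB2HSV);m=cv2.inRange(hsv,(12,60,120),(35,255,255));m[:235]=0;m[275:]=0;m[:,:300]=0;m[:,345:]=0
y,x=np.nonzero(m);print("stud",x.mean(),y.mean(),len(x),onz(T,(x.mean(),y.mean()),98))
P=onz(T,(x.mean(),y.mean()),98)
for q,z in(((233,181),60),((425,208),60),((318,142),60)):
    v=onz(T,q,z)-P;print(q,np.hypot(*v[:2]),np.degrees(np.arctan2(v[1],v[0])))
v=onz(T,(328.5,196),85)-P;print("tip",np.hypot(*v[:2]),np.degrees(np.arctan2(v[1],v[0])))
print(tri(T,(179,230),S,(235.5,301)))
for n,q,z in(("coup",(247.5,287),40),("jar",(490,235),75)):print(n,onz(T,q,z))
E
```

```text
(550, 780, 3)
stud 320.20454545454544 254.11363636363637 44 [472.90802723  29.04873427  98.        ]
(233, 181) 286.5921773806602 51.08398289116615
(425, 208) 287.37995944576085 -64.2702978947909
(318, 142) 285.6316524468431 2.5339369385363937
tip 145.42760264981544 -6.61988370551923
(array([526.88142686, 383.46855111,  52.41562609]), np.float64(0.5802148632610312))
coup [389.3392435  208.16553706  40.        ]
jar [ 532.74808083 -387.76511807   75.        ]
```

View pics/c1.png

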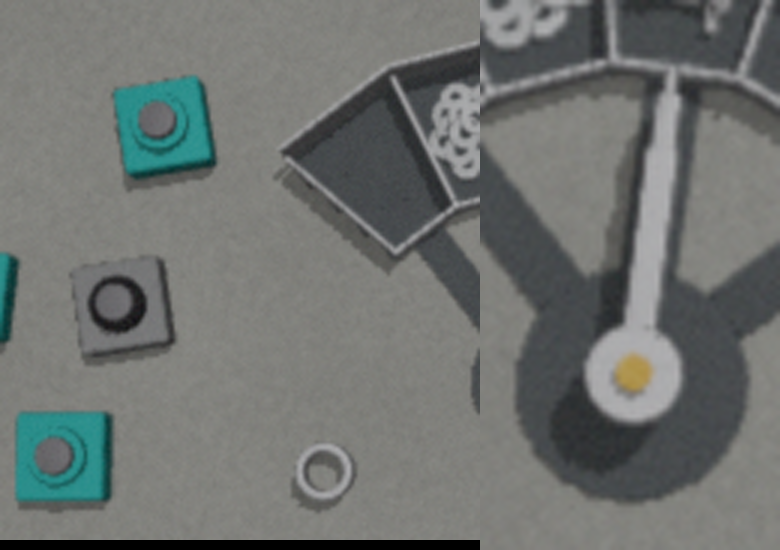

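View pics/c2.png

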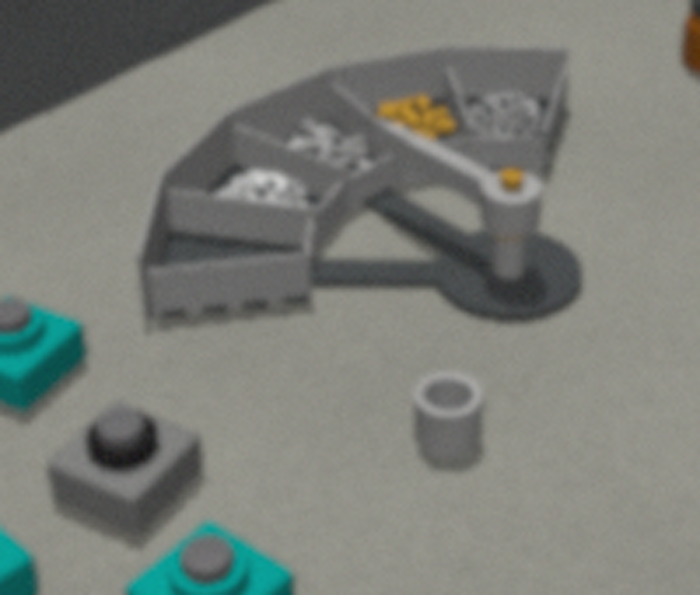

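The crops confirm it: the leftmost compartment is bare and the others are filled. The grey box's button is at about (179,231) top and (235,302) side, giving a button top near (527,383,52). Tray yaw measures −6.6°, so the pointer has to end at about 39.2° in the world frame. Moving now with the gripper closing.

```bash
python3 -m jog '0 0 0 0 0 .137 1;0 0 0 0 0 .137 1;0 0 0 0 0 .137 1;0 0 0 0 0 .137 1;0 0 0 0 0 0 1'
python3 -m jog '.2406 -.547 0 0 0 0 1;.2406 -.547 0 0 0 0 1;.2406 -.547 0 0 0 0 1;.2406 -.547 0 0 0 0 1;.2406 -.547 0 0 0 0 1'
python3 -m jog '.2406 -.547 0 0 0 0 1;.2406 -.547 0 0 0 0 1;.2406 -.547 0 0 0 0 1;.2406 -.547 0 0 0 0 1;.2406 -.547 0 0 0 0 1'
python3 -m jog '0 0 0 0 0 0 1;0 0 0 0 0 0 1'
```

```text
time: 0.72
tool_pos: [265.7, -537.8, 404.1]
tcp_rot: [-179.9, 0.0, -6.5]
ft_force: [-0.4, -0.2, -0.5]
finger_gap: -0.2
grip_force: 0.0
time: 1.35
tool_pos: [417.2, -278.3, 404.6]
tcp_rot: [180.0, -0.0, -6.4]
ft_force: [0.6, -1.0, -0.0]
finger_gap: 0.2
grip_force: 0.0
time: 1.98
tool_pos: [568.2, -20.3, 404.7]
tcp_rot: [180.0, -0.0, -6.4]
ft_force: [0.2, -0.7, -0.1]
finger_gap: 0.3
grip_force: 0.0
time: 2.22
tool_pos: [567.5, -22.0, 404.3]
tcp_rot: [180.0, 0.1, -6.4]
ft_force: [-0.3, 0.1, -0.5]
finger_gap: -0.4
grip_force: 0.0
```

```bash
python3 -m jog '0 0 .5 0 0 0 1;0 0 .5 0 0 0 1;0 0 0 0 0 0 1'
python3 - <<'E'
from bench import *
import cv2,numpy as np,pickle
from h import *
w=snapshot("wrist");print(w["extrinsics"].round(2),w["fx"],proj(w,(473,29,98)),proj(w,(473+149,29-17.3,85)))
pickle.dump(w,open("w.pkl","wb"));cv2.imwrite("pics/w1.png",w["img"][:,:,::-1])
E
```

```text
time: 2.6
tool_pos: [565.0, -23.4, 300.1]
tcp_rot: [180.0, 0.5, -6.6]
ft_force: [-0.6, 0.2, 0.6]
finger_gap: 0.1
grip_force: 0.0
[[-1.2000e-01 -9.5000e-01 -2.8000e-01  6.3315e+02]
 [-9.9000e-01  1.1000e-01  3.0000e-02 -3.1030e+01]
 [ 0.0000e+00  2.8000e-01 -9.6000e-01  2.6877e+02]
 [ 0.0000e+00  0.0000e+00  0.0000e+00  1.0000e+00]] 332.1565255236452 [252.33307688 417.16006195] [241.46090781 175.01510353]
```

View pics/w1.png

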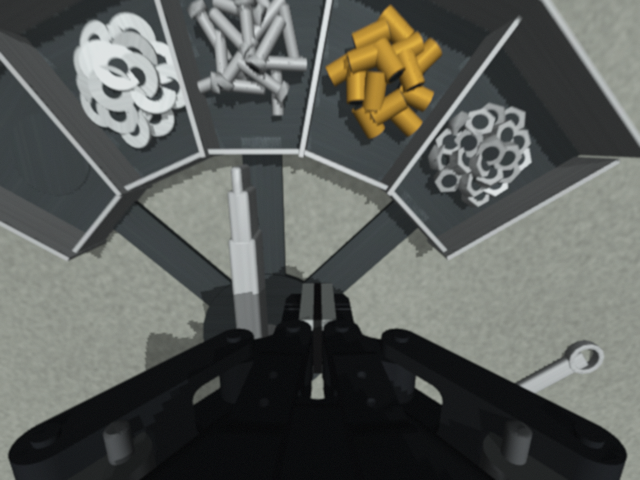

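The wrist view shows the pointer tip at (237,168), within 8 px of where I predicted it, and the fingers standing clear on its right. The bare compartment is at far left, with inner corners at (122,193) and (70,258). Descending beside the arm.

```bash
python3 - <<'E'
import pickle,numpy as np
from h import *
w=pickle.load(open("w.pkl","rb"));P=np.array([473,29,0])
for q,z in(((237,168),85),((70,258),36),((122,193),40),((205,153),40),((303,153),40),((391,188),40),((448,257),36)):
    v=onz(w,q,z)-P;print(q,np.hypot(*v[:2]).round(1),np.degrees(np.arctan2(v[1],v[0])).round(2))
E
python3 -m jog '.02 0 .22 0 0 0 1;0 0 .22 0 0 0 1;0 0 .21 0 0 0 1;0 0 0 0 0 0 1'
```

```text
(237, 168) 153.8 -5.81
(70, 258) 165.6 52.37
(122, 193) 163.1 28.16
(205, 153) 163.9 5.13
(303, 153) 163.6 -17.83
(391, 188) 165.1 -40.4
(448, 257) 162.6 -64.73
time: 3.15
tool_pos: [569.9, -23.1, 241.1]
tcp_rot: [180.0, -0.0, -6.6]
ft_force: [0.1, 0.4, -0.0]
finger_gap: -0.5
grip_force: 0.0
```

```bash
python3 -m jog '0 -.035 .02 0 0 0 1;0 -.035 .02 0 0 0 1;0 -.03 0 0 0 0 1;0 -.02 0 0 0 0 1;0 -.02 0 0 0 0 1'
python3 -m jog '.005 -.025 0 0 0 -.024 1;.005 -.025 0 0 0 -.024 1;.005 -.025 0 0 0 -.024 1;.005 -.025 0 0 0 -.024 1;.005 -.025 0 0 0 -.024 1'
python3 -m jog '.005 -.025 0 0 0 -.024 1;.005 -.025 0 0 0 -.024 1;.005 -.025 0 0 0 -.024 1;.005 -.025 0 0 0 -.024 1;.005 -.025 0 0 0 -.024 1'
```

```text
time: 3.78
tool_pos: [571.2, -8.3, 235.8]
tcp_rot: [-180.0, -0.0, -6.6]
ft_force: [0.1, -0.2, 0.3]
finger_gap: -0.2
grip_force: 0.0
time: 4.4
tool_pos: [574.6, 3.9, 235.8]
tcp_rot: [180.0, -0.0, 0.7]
ft_force: [1.4, -1.7, -0.5]
finger_gap: 0.1
grip_force: 0.6
time: 5.03
tool_pos: [576.2, 16.6, 235.8]
tcp_rot: [180.0, -0.0, 7.9]
ft_force: [1.6, -0.5, -0.3]
finger_gap: 0.1
grip_force: 0.7
```

```bash
python3 -m jog '.005 -.025 0 0 0 -.024 1;.005 -.025 0 0 0 -.024 1;.005 -.025 0 0 0 -.024 1;.005 -.025 0 0 0 -.024 1;.005 -.025 0 0 0 -.024 1'
python3 -m jog '.005 -.025 0 0 0 -.024 1;.005 -.025 0 0 0 -.024 1;.005 -.025 0 0 0 -.024 1;.005 -.025 0 0 0 -.024 1;.005 -.025 0 0 0 -.024 1'
python3 -m jog '.005 -.025 0 0 0 -.024 1;.005 -.025 0 0 0 -.024 1;.005 -.025 0 0 0 -.024 1;.005 -.025 0 0 0 -.024 1;.005 -.025 0 0 0 -.024 1'
python3 - <<'E'
from bench import *
import cv2,pickle
w=snapshot("wrist");pickle.dump(w,open("w.pkl","wb"));cv2.imwrite("pics/w2.png",w["img"][:,:,::-1])
E
```

```text
time: 5.65
tool_pos: [576.3, 29.4, 235.7]
tcp_rot: [-180.0, -0.0, 15.1]
ft_force: [0.8, -1.6, 0.3]
finger_gap: 0.0
grip_force: 0.7
time: 6.28
tool_pos: [574.8, 42.0, 235.7]
tcp_rot: [180.0, 0.0, 22.3]
ft_force: [1.8, -1.0, -0.0]
finger_gap: -0.0
grip_force: 0.7
time: 6.9
tool_pos: [571.8, 54.4, 235.7]
tcp_rot: [180.0, -0.0, 29.5]
ft_force: [2.6, -1.2, -1.0]
finger_gap: -0.3
grip_force: 0.7
```

View pics/w2.png

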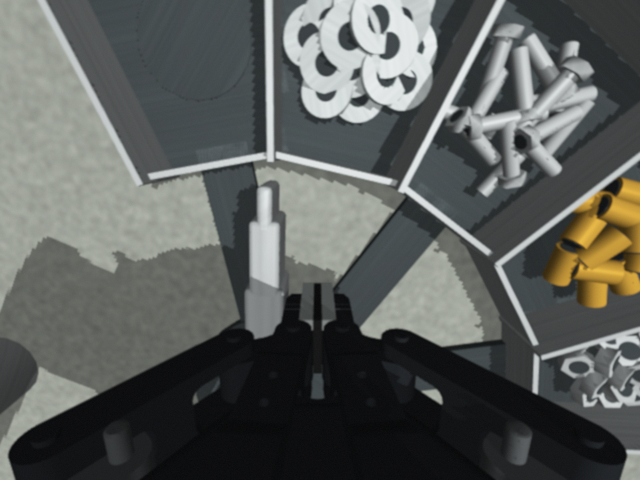

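The wrist view shows the pointer tip at (264,187), level with the divider end at (270,157). The bare compartment's other inner corner is at (141,181), so roughly 11° remains.

```bash
cat > ang.py <<'E'
import pickle,sys,numpy as np
from h import *
w=pickle.load(open("w.pkl","rb"));P=np.array([473,29,0])
for a in sys.argv[1:]:
    x,y,z=map(float,a.split(","));v=onz(w,(x,y),z)-P;print(a,np.hypot(*v[:2]).round(1),np.degrees(np.arctan2(v[1],v[0])).round(2))
E
python3 ang.py 264,187,85 262,290,85 270,157,40 141,181,36 405,187,40
python3 -m jog '.005 -.025 0 0 0 -.024 1;.005 -.025 0 0 0 -.024 1;.005 -.025 0 0 0 -.024 1;.005 -.02 0 0 0 -.02 1;.005 -.02 0 0 0 -.02 1'
python3 - <<'E'
from bench import *
import cv2,pickle
w=snapshot("wrist");pickle.dump(w,open("w.pkl","wb"));cv2.imwrite("pics/w3.png",w["img"][:,:,::-1])
E
```

```text
264,187,85 154.2 26.88
262,290,85 114.1 27.23
270,157,40 163.3 28.3
141,181,36 163.9 51.9
405,187,40 164.3 4.49
time: 7.58
tool_pos: [567.8, 65.4, 235.7]
tcp_rot: [-180.0, -0.0, 36.2]
ft_force: [0.4, -0.0, 0.2]
finger_gap: 0.2
grip_force: 0.7
```

View pics/w3.png

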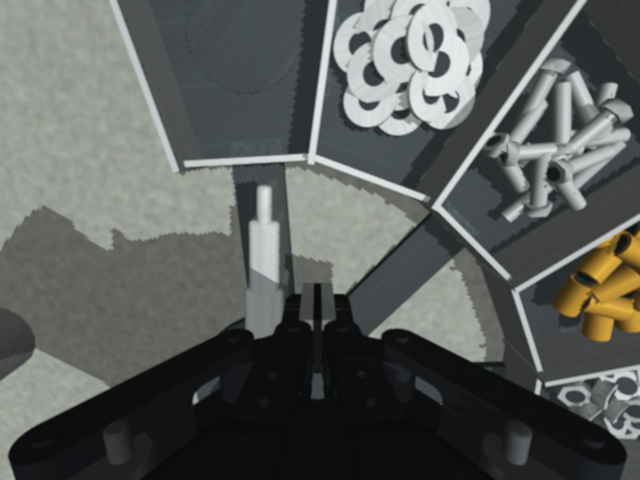

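Tip is at (264,186). The bare compartment's inner corners are now at (312,158) and (180,168), so the pointer is within a few degrees of the middle.

```bash
python3 ang.py 263.5,186,85 261,290,85 312,158,40 180,168,36
```

```text
263.5,186,85 154.1 33.63
261,290,85 113.6 34.11
312,158,40 164.1 27.91
180,168,36 163.0 51.16
```

```bash
python3 -m jog '.005 -.02 0 0 0 -.0195 1;.005 -.02 0 0 0 -.0195 1;.005 -.02 0 0 0 -.0195 1;.004 -.02 0 0 0 -.0195 1;.004 -.015 0 0 0 -.0195 1'
python3 -m jog '0 0 0 0 0 0 1'
python3 - <<'E'
from bench import *
import cv2,pickle
w=snapshot("wrist");pickle.dump(w,open("w.pkl","wb"));cv2.imwrite("pics/w4.png",cv2.resize(w["img"][100:340,100:420,::-1],None,fx=2.5,fy=2.5,interpolation=2))
E
```

```text
time: 8.25
tool_pos: [563.7, 74.3, 235.7]
tcp_rot: [-180.0, -0.0, 42.1]
ft_force: [1.9, 0.4, -1.6]
finger_gap: -0.1
grip_force: 0.7
time: 8.38
tool_pos: [563.6, 74.3, 235.7]
tcp_rot: [-180.0, 0.0, 42.0]
ft_force: [-0.2, 0.1, -1.2]
finger_gap: 0.0
grip_force: 0.3
```

View pics/w4.png

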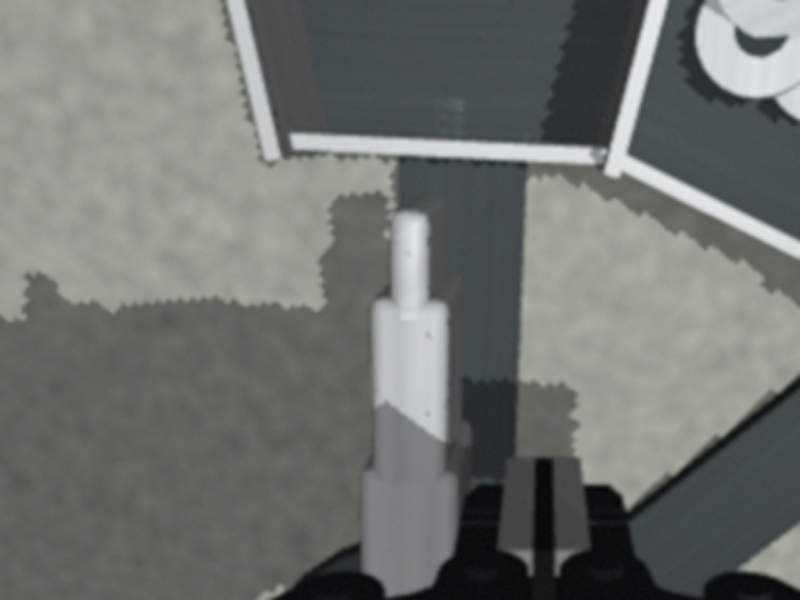

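The tip is at (264,185), and the compartment's inner corners are at (345,164) and (208,162). The strap that runs to this compartment can be seen below the tip.

```bash
python3 ang.py 264,185,85 261.5,290,85 345.5,166,45 208.5,162,45 345.5,166,36 208.5,162,36 
```

```text
264,185,85 154.2 39.23
261.5,290,85 113.3 39.63
345.5,166,45 163.5 27.9
208.5,162,45 162.2 50.66
345.5,166,36 163.2 27.61
208.5,162,36 162.3 51.68
```

Using the dividers at 45 mm the compartment middle is at 39.3°, and the pointer measures 39.2 to 39.6°. Backing off, raising, and moving to above the button.

```bash
python3 -m jog '0 .05 0 0 0 0 1;0 .15 0 0 0 0 1;0 0 -.3 0 0 0 1;0 0 -.4 0 0 0 1;0 0 -.3 0 0 0 1'
python3 -m jog '.2993 -.457 0 0 0 0 1;.2993 -.457 0 0 0 0 1;.2993 -.457 0 0 0 0 1;.2993 -.457 0 0 0 0 1;.2993 -.457 0 0 0 0 1'
python3 -m jog '.2993 -.457 0 0 0 0 1;0 0 0 0 0 0 1;0 0 0 0 0 0 1'
python3 - <<'E'
from bench import *
import cv2,numpy as np
from h import *
w=snapshot("wrist");t=snapshot("top")
c=np.hstack([cv2.resize(w["img"],(480,360)),cv2.resize(t["img"][130:310,180:340],(320,360))])
cv2.imwrite("pics/w5.png",c[:,:,::-1]);print(proj(w,(527,383.5,52))*.75,proj(t,(473+150*np.cos(.686),29+150*np.sin(.686),85)))
import pickle;pickle.dump(w,open("w.pkl","wb"))
E
```

```text
time: 9.05
tool_pos: [577.9, 58.3, 337.5]
tcp_rot: [179.9, -0.1, 41.9]
ft_force: [-0.8, -0.3, 0.5]
finger_gap: -0.0
grip_force: 0.0
time: 9.68
tool_pos: [536.0, 330.3, 335.8]
tcp_rot: [180.0, -0.0, 41.9]
ft_force: [1.3, 0.6, 0.3]
finger_gap: -0.3
grip_force: 0.0
time: 10.05
tool_pos: [527.8, 382.8, 335.3]
tcp_rot: [180.0, 0.0, 42.0]
ft_force: [0.6, -0.6, 0.4]
finger_gap: -0.0
grip_force: 0.0
[237.2318942  179.16263365] [282.71601093 206.18697278]
```

View pics/w5.png

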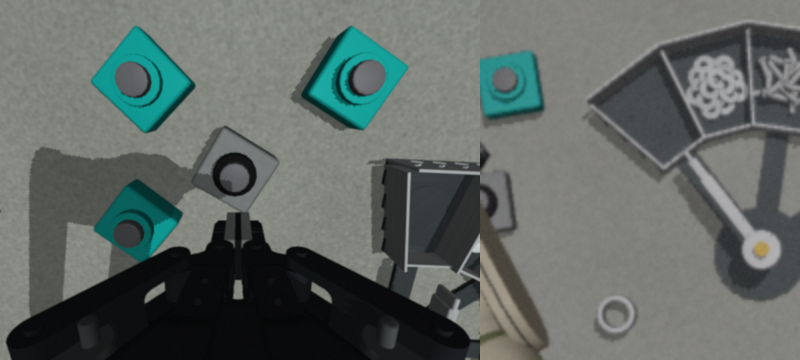

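The wrist view has the button at (235,173) in the scaled picture, which is (313,231) in the original, close to the predicted (237,179). The top half shows the pointer tip at the middle of the bare compartment's inner wall.

```bash
python3 - <<'E'
import pickle
from h import *
w=pickle.load(open("w.pkl","rb"));s=pickle.load(open("s0.pkl","rb"))
for z in(48,53,58):print(z,onz(w,(313.5,231),z),onz(s["top"],(179,231),z),onz(s["side"],(235,302),z))
E
```

```text
48 [529.52175693 388.78025382  48.        ] [524.57921286 384.16215553  48.        ] [529.53128138 383.66127077  48.        ]
53 [530.4837994  389.57385968  53.        ] [524.09921938 383.00921383  53.        ] [524.85099441 387.06506099  53.        ]
58 [531.44584186 390.36746554  58.        ] [523.6192259  381.85627213  58.        ] [520.17070743 390.46885121  58.        ]
```

```bash
python3 -m jog '.02 -.022 .4 0 0 0 1;0 0 .4 0 0 0 1;0 0 .15 0 0 0 1;0 0 0 0 0 0 1'
python3 -m jog '0 0 .03 0 0 0 1;0 0 .03 0 0 0 1;0 0 .03 0 0 0 1;0 0 0 0 0 0 1'
```

```text
time: 10.65
tool_pos: [527.4, 385.1, 239.9]
tcp_rot: [-180.0, 0.1, 41.9]
ft_force: [0.7, -0.3, 0.5]
finger_gap: 0.2
grip_force: 0.0
time: 11.15
tool_pos: [527.2, 386.2, 231.7]
tcp_rot: [-180.0, 0.0, 42.0]
ft_force: [0.3, 0.4, -0.1]
finger_gap: 0.3
grip_force: 0.0
```

```bash
python3 -m jog '0 0 .02 0 0 0 1;0 0 0 0 0 0 1'
python3 -m jog '0 0 .02 0 0 0 1;0 0 0 0 0 0 1'
python3 -m jog '0 0 .015 0 0 0 1;0 0 0 0 0 0 1'
```

```text
time: 11.4
tool_pos: [527.4, 386.3, 229.9]
tcp_rot: [180.0, -0.0, 42.0]
ft_force: [-0.5, 0.0, 2.2]
finger_gap: 0.1
grip_force: 0.8
time: 11.65
tool_pos: [527.4, 386.3, 227.9]
tcp_rot: [180.0, -0.0, 42.0]
ft_force: [-0.3, 0.4, 2.4]
finger_gap: -0.0
grip_force: 1.4
time: 11.9
tool_pos: [527.4, 386.3, 226.4]
tcp_rot: [180.0, -0.0, 42.0]
ft_force: [-0.3, 0.0, 3.4]
finger_gap: 0.3
grip_force: 1.8
```

```bash
python3 -m jog '0 0 .015 0 0 0 1;0 0 0 0 0 0 1'
python3 -m jog '0 0 .01 0 0 0 1;0 0 0 0 0 0 1'
```

```text
time: 12.15
tool_pos: [527.4, 386.3, 224.9]
tcp_rot: [180.0, -0.0, 42.0]
ft_force: [0.6, 1.4, 4.5]
finger_gap: -0.1
grip_force: 2.3
time: 12.4
tool_pos: [527.4, 386.3, 224.4]
tcp_rot: [180.0, -0.0, 42.0]
ft_force: [-1.8, -0.4, 8.4]
finger_gap: 0.1
grip_force: 4.3
```

The button is bottomed at 8.4 N, with less travel than commanded. Releasing and lifting clear.

```bash
python3 -m jog '0 0 -.03 0 0 0 1;0 0 -.1 0 0 0 1;0 0 -.4 0 0 0 1;0 0 -.4 0 0 0 1;0 0 -.2 0 0 0 1'
python3 -m jog '0 0 0 0 0 0 1;0 0 0 0 0 0 1;0 0 0 0 0 0 1'
python3 - <<'E'
from bench import *
print(hand_in())
E
```

```text
time: 13.02
tool_pos: [527.6, 386.3, 339.4]
tcp_rot: [180.0, -0.1, 42.0]
ft_force: [0.4, -0.2, 1.4]
finger_gap: 0.3
grip_force: 0.0
time: 13.4
tool_pos: [526.7, 385.8, 334.2]
tcp_rot: [-180.0, 0.2, 42.0]
ft_force: [-0.7, 0.6, -0.3]
finger_gap: 0.1
grip_force: 0.0
the job is handed in; nothing more can be done
None
```

The pointer now points at the middle of the empty leftmost compartment (measured within about 0.5°), the call button was pressed to its stop at 8.4 N and released, and the job was handed in at about 13.4 s.

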